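# Lock the sample cask's bung with a snap hook

## Robot

A 6-joint arm with a two-finger parallel gripper is mounted at the origin on the work surface. World frame = base frame: x ahead of the robot, y to its left, z up, the work surface at z = 0. Lengths are in m, angles in rad, forces in N, time in s.
With the tool pointing down it reaches from about 0.25 to 0.725 m from the base axis. Payload 4 kg.
Tool frame: the origin (TCP) lies midway between the tips of the shut fingers; the grasp point (between the pads) lies 19 mm behind it; z points along the fingers, x is the direction in which the jaws open and shut, and the axes are right-handed (so a half turn about z gives the same grasp; the last joint's range is limited). The gripper opens to 85 mm and grips with 20 to 120 N. Pads are 22 mm wide; open, the fingers measure 114 mm over their backs; the gripper's body (76 mm by 85 mm) begins 54 mm behind the grasp point. The pads swing forward as they close: fully open they stand 13 mm farther back than shut.
Start: joints at [1.329, 0.241, 0.005, 1.335, 0, 1.571], TCP at [0.12, 0.485, 0.231] pointing down, gripper open.
Joint ranges: [-2.72, 2.72], [-1.05, 1.87], [-1.09, 1.28], [-1.99, 2.15], [-1.42, 1.44], [-3.14, 3.14]. Speed limits (rad/s): [2.79, 2.79, 3.14, 3.14, 3.14, 3.14].

## Interface

Orientations are given as a unit quaternion [w, x, y, z].
In Python, from workcell import bot gives the robot as it stands.
- The arm moves only by the tool servo_tool, never from a script. Its argument "series" is a list of rows, each a list of 6 numbers: the shift along the tool's x, y, z each as a share of 0.08 m, from -1 to 1, then the turn, a rotation vector about the tool's x, y, z each as a share of pi rad, from -1 to 1. In form: [[dx, dy, dz, rx, ry, rz], ...]. A call has 1 to 10 rows; each row is the pose to reach, as a shift and turn from the pose commanded when the call began, along the tool's axes at that moment, turning the shorter way round; what a row does not reach only later rows make up. A row lasts 1/10 s, in which the tool goes at most 50 mm and 8.59 degrees, less where a joint would pass 70% of its speed; a pose out of reach is approached as far as the arm can. A call with a number of a shift or a turn outside -1 to 1 is refused whole. A call with a gripper value outside its range is refused whole. "hand" is the closure, from 0 (fully open) to 1 (shut), set as the call begins (left out, the last holds). The fingers move at their own pace and stop on an object; the grip force is fixed at half the most. Time passes only in rows, so rows that repeat a pose let the fingers close. It gives the time, the measured TCP pose, the force and the opening at its end, in the units of the state.
- bot.observe(): the state, without advancing time (a new reading comes with each control period).
- bot.read_camera(name): name is "scene" or "top" or "wrist"; returns the picture (420x560x3 uint8, red, green, blue); there is no depth.
- bot.camera_model(name): a dict with "fovy" (degrees; the focal length in pixels is half the picture's height over the tangent of half this angle, whatever the lens; pixels are square), "cx", "cy" (the principal point, pixels), "rvec" (rotation vector, rad) and "tvec" (3), from world to camera coordinates, as OpenCV has them; the wrist camera has in their place "mount" (4x4, takes a point from camera to tool coordinates, whose origin is the TCP and whose axes are the tool frame's). Camera axes: x right, y down, z forward; pixel columns grow to the right and rows downward; lengths in m; the calibration is good to about 2 mm. A picture is of the moment at which its call begins: read the wrist's pose just before it. camera_model takes no time and is no camera call.
- bot.close_job(): hands the job in, once; it reports no verdict.
The state is a dict: "time_s": time; "joint_positions": joint angles; "dq": joint speeds; "joint_efforts": joint torques, N m; "eef_pos": TCP position; "eef_rot": TCP orientation; "contact_force": force on the tool from outside, world axes, zero at the start; "torque": the same for the moment, N m; "opening": opening from 0.0 (shut) to 1.0 (fully open).
Only numpy, scipy, OpenCV 4.12 (cv2) and the standard library are available. Lean on these libraries where they do the work, as an engineer would, in place of code of your own. Each camera call takes 0.05 s, during which the arm holds its last target. There are 200 camera calls.

## Task

Lock up the small oak cask: swing the hinged steel strap right down over the bung so that its slot drops over the staple, then pick up the steel snap hook and press its sprung gate gently, without forcing anything, against a leg of the staple until the leg is in and the gate snaps shut behind it. Let go and leave the hook hanging on that one leg with the strap down; do not push or knock over the other things on the table.

Things in the scene. Friction and masses are not known exactly. Their poses are not given: they have to be found in the camera images.
- cask: Oak cask, dark hoops, 250 long, 190 across, empty, about 2 kg. Origin on the table under its middle; z up, y along its axis (125 above the table); -x is the side the bung is rolled to. It lies loose in its cradle: pushed along its axis with over 3 N it shifts until a hoop meets a bearer. Bung lock: 40 deg down from the top towards -x; out N=(-sin40,0,cos40), A=(0,-1,0), up the slope U=(cos40,0,sin40).
- cradle: Dark wooden cradle with two bearers, fixed to the table. Origin under its middle, axes as the cask's. The cask can shift from 15 one way to 15 the other way of its middle along y; it cannot turn or lift.
- strap (a joint): Angle q of the steel strap, rad: 0 = down over bung and staple (closed stop), grows as it lifts, stop at 1.6. Strap 148 long from the hinge axis, 42 wide, 4 thick, 160 g; a slot 62 x 15, 72 to 134 from the hinge, takes the staple. A stiff hinge (0.17 N m friction) holds it where left. Closed, its outer face is 10 above the stave.
- strap_hinge (a point): Point on the strap's hinge axis (which runs along U), mid width, 8 above the stave. The strap runs from here along cos(q)A+sin(q)N; its outer face looks along cos(q)N-sin(q)A. A runs along the stave from hinge to staple: the bung's centre is 46 from here, the legs 83 and 123. Axes here: x=A, y=U, z=N.
- strap_back (a point): Point on the strap's outer face, mid width, 60 from the hinge axis; moves with the strap.
- leg_outer (a point): Point on the centre line of the staple's outer leg (farther from the hinge), 22 above the stave, 12 above the closed strap; moves with the cask. Staple: steel U of 8 mm round bar, two straight legs along N, 40 apart, standing 24 clear above the closed strap below a cross bar whose top is 45 above the stave. A 10 thick hook fits between strap and cross bar. Axes: x=A, y=U, z=N.
- leg_inner (a point): The same point on the inner leg, 40 nearer the hinge. Axes as leg_outer.
- hook: Steel snap hook lying flat, 134 long, 47 wide, 9-10 thick, about 0.2 kg. Origin mid shank, half thickness (5 above the table). x to the nose, y to the gate side, z up. Tail eye 30 across, ends at x=-45. Grip the flat shank: 16 wide in y, x=-18 to 20. Back bar along y=-19, 9 thick; round end about (65,0), radius 19 to the bar's centre; nose tip ends at (49.5,19).
- gate (a joint): Angle of the sprung brass-coloured gate, rad: 0 = shut against the nose tip, grows as pushed inwards, stop 0.66; needs about 4 N at first, 10 N fully in. Gate bar 8 thick, from its pivot at hook (22,10) to its tip at (48.5,17). It cannot open outwards.
- gate_middle (a point): Point on the gate's centre line when shut, at hook (43,15.5): press here. Hook axes. A leg whose centre is at hook x=41 to 45 passes the nose tip; it touches the gate at about y=24. Pressed in until the gate stops (about y=10) it can slide towards the nose; the gate springs shut behind it beyond about x=58.
- hook_seat (a point): Where the leg's centre lies once seated in the round end, hook (75,0). Hook axes.
- bottle_a: small dark amber bottle, 44 across, 101 tall; leave alone (so too the next ones). Origin under its centre.
- bottle_b: as bottle_a
- bottle_c: as bottle_a
- beaker: clear plastic beaker, 70 across, 90 tall, standing; origin under its centre.
- spare_bung: pale spare bung, 38 across at the top, 34 tall, standing; origin under its centre.
- mallet: bung mallet, wooden handle and black rubber head, 280 long, lying; x runs along the handle to the head, which stands 54 high, its centre 77 from the origin.
- sampling_tube: steel sampling tube with a ring at its end, 22 across, 290 long, lying along its x.
Mind the look-alikes: they are no part of the job. What is shaped like the hook but orange is not meant.

How it is judged:
By the outcome, as a careful person would: the job done as asked, in the order asked, and still so for the second after the job is handed in, with the robot touching nothing.
It also fails if it takes over 61 s, if anything falls off the work surface, if the arm or the gripper's body presses on something with over 40 N, if the wrist force passes 120 N, or if a joint passes its speed limit or range.

## Working session

There is one attempt and no reset: what is moved stays moved. The work goes in short steps, Python scripts to look and compute and a tool call to move; the robot and the scene stay as the last step left them, time stands still between calls to the robot, and variables do not carry over. Pictures are saved under pics/ and viewed, about 8 in all and at most 12, crops included, and the job is handed in when it is done.

Besides the shell and the picture viewer there is one more tool, called after ">>>" as name(argument=value, ...), one argument or row to a line, values as JSON. servo_tool: Moves the arm, as the interface text tells. Its arguments: {"type":"object","properties":{"series":{"type":"array","items":{"type":"array","items":{"type":"number"}}},"hand":{"type":"number"}},"required":["series"]}

```bash
mkdir -p pics; ls; python3 - <<'E'
from workcell import bot
import cv2,numpy as np
s=bot.observe();print({k:np.round(v,3).tolist() for k,v in s.items()})
for n in ("scene","top"):
    im=bot.read_camera(n);cv2.imwrite(f"pics/{n}0.png",im[:,:,::-1]);print(n,bot.camera_model(n))
print(bot.camera_model("wrist"))
E
```

```text
pics
{'time_s': 0.0, 'joint_positions': [1.329, 0.241, 0.004, 1.335, 0.0, 1.571], 'dq': [0.0, 0.0, -0.001, -0.001, -0.0, -0.002], 'joint_efforts': [-0.008, -36.562, 25.001, -0.111, 0.0, -0.003], 'eef_pos': [0.12, 0.485, 0.231], 'eef_rot': [0.001, 0.787, 0.617, -0.001], 'contact_force': [1.074, 0.181, -0.342], 'torque': [-0.027, 0.04, 0.01], 'opening': 1.004}
scene {'fovy': 48.61293060089258, 'cx': 277.77201549481777, 'cy': 210.8292823704026, 'rvec': array([ 1.8401902 ,  1.96182192, -0.55620835]), 'tvec': array([ 0.10467783, -0.33747743,  1.57718209])}
top {'fovy': 53.6701723781772, 'cx': 280.5154026448264, 'cy': 206.26385183580476, 'rvec': array([ 2.12493284, -2.17269451,  0.13412715]), 'tvec': array([-0.05762189,  0.4851221 ,  1.19262091])}
{'fovy': 62.052529705183204, 'cx': 274.2751690592367, 'cy': 210.27386527873836, 'mount': array([[ 9.99999165e-01, -1.12274476e-03,  6.39262898e-04,
         2.83063765e-04],
       [ 8.84756341e-04,  9.55671803e-01,  2.94432711e-01,
        -7.35203640e-02],
       [-9.41498311e-04, -2.94431900e-01,  9.55671999e-01,
        -1.43071375e-01],
       [ 0.00000000e+00,  0.00000000e+00,  0.00000000e+00,
         1.00000000e+00]])}
```

View pics/scene0.png

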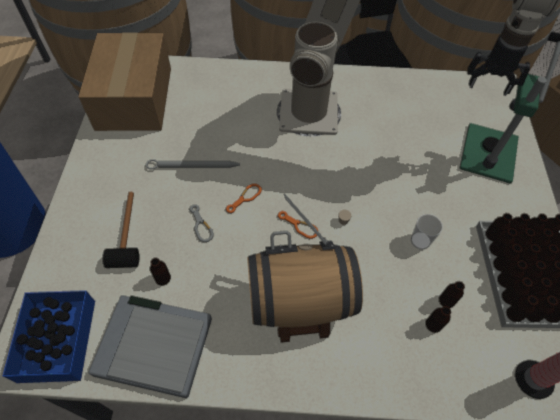

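View pics/top0.png

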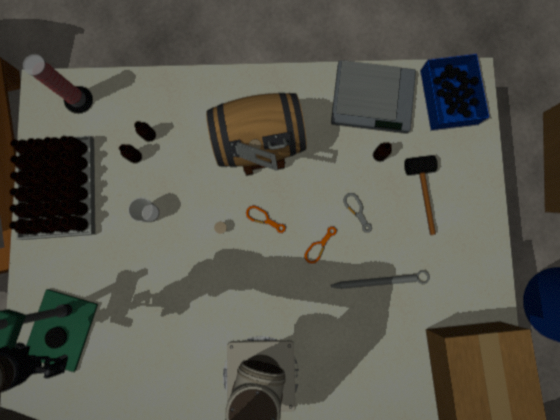

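The steel hook is the grey one at scene (201,223) / top (357,212). The two orange hooks, at top (266,218) and (321,245), are decoys. The cask's strap is up, with the staple at scene (281,240) / top (275,141). I'll confirm both in an enlarged crop.

```bash
cat > h.py <<'E'
import cv2,numpy as np
from scipy.spatial.transform import Rotation as R
from workcell import bot
def cam(n,s=None):
    m=bot.camera_model(n);f=210/np.tan(np.radians(m["fovy"]/2))
    if n=="wrist":
        s=s or bot.observe();q=np.array(s["eef_rot"]);T=np.eye(4)
        T[:3,:3]=R.from_quat(q[[1,2,3,0]]).as_matrix();T[:3,3]=s["eef_pos"]
        W=T@m["mount"];Rm=W[:3,:3].T;t=-Rm@W[:3,3]
    else: Rm=R.from_rotvec(m["rvec"]).as_matrix();t=np.array(m["tvec"])
    return f,m["cx"],m["cy"],Rm,t
def ray(c,u,v):
    f,cx,cy,Rm,t=c;d=Rm.T@np.array([(u-cx)/f,(v-cy)/f,1]);return -Rm.T@t,d/np.linalg.norm(d)
def plane(c,u,v,z):
    o,d=ray(c,u,v);return o+d*(z-o[2])/d[2]
def cplane(c,u,v,p0,n):
    o,d=ray(c,u,v);return o+d*((p0-o)@n)/(d@n)
def tri(r1,r2):
    (o1,d1),(o2,d2)=r1,r2
    a=np.linalg.lstsq(np.c_[d1,-d2],o2-o1,rcond=None)[0]
    p,q=o1+a[0]*d1,o2+a[1]*d2;return (p+q)/2,np.linalg.norm(p-q)
def proj(c,P):
    f,cx,cy,Rm,t=c;p=Rm@np.asarray(P)+t;return np.array([f*p[0]/p[2]+cx,f*p[1]/p[2]+cy])
E
python3 - <<'E'
import cv2,numpy as np
a=cv2.imread("pics/scene0.png");b=cv2.imread("pics/top0.png")
f=lambda i,x,y,w,h,k:cv2.resize(i[y:y+h,x:x+w],None,fx=k,fy=k,interpolation=cv2.INTER_CUBIC)
t=np.hstack([f(a,240,180,130,100,3),f(b,195,80,130,100,3)])
u=np.hstack([f(a,170,180,130,90,3),f(b,290,180,130,90,3)])
cv2.imwrite("pics/crop0.png",np.vstack([t,u]))
E
```

```text
(no output)
```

View pics/crop0.png

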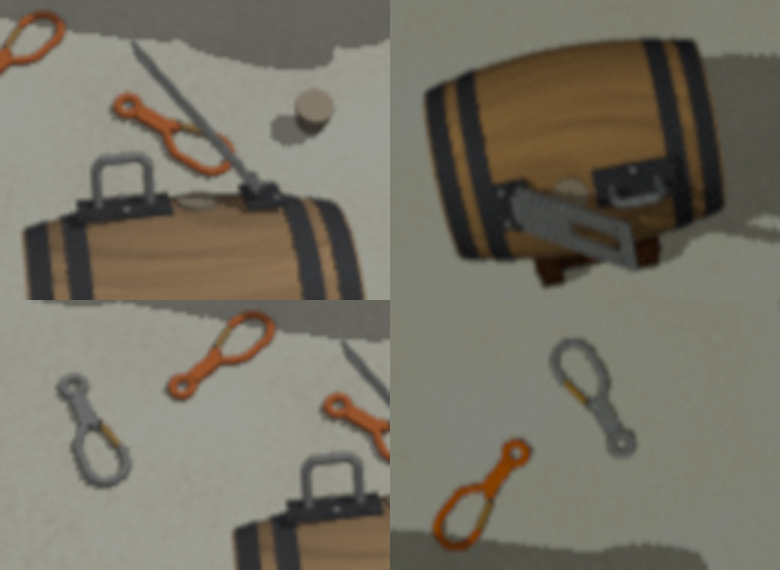

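```bash
python3 - <<'E'
from h import *
np.set_printoptions(precision=4,suppress=True)
S,T=cam("scene"),cam("top")
pts=dict(co=((272.7,233.3),(285,145)),ci=((289,232.7),(271.7,147.7)),hinge=((327.3,242.7),(236,148.3)),tip=((285.7,195),(276.7,161.7)))
P={}
for k,(a,b) in pts.items():
    p,e=tri(ray(S,*a),ray(T,*b));P[k]=p;print(k,p,e)
print(np.linalg.norm(P['co']-P['ci']),np.linalg.norm(P['tip']-P['hinge']),np.linalg.norm(P['co']-P['hinge']))
# cask outline by colour, hoops+oak in top
for n,c in(("scene",S),("top",T)):
    im=cv2.imread(f"pics/{n}0.png");hsv=cv2.cvtColor(im,cv2.COLOR_BGR2HSV)
    x,y,w,h=(170,180,60,70) if n=="scene" else (335,185,45,50)
    r=im[y:y+h,x:x+w].astype(int);g=r.mean(2);bg=np.median(r.reshape(-1,3),0)
    m=(np.abs(r-bg).sum(2)>45).astype(np.uint8);k,l,st,ce=cv2.connectedComponentsWithStats(m);i=1+np.argmax(st[1:,4])
    v,u=np.nonzero(l==i);q=np.array([plane(c,a+x,b+y,.005) for a,b in zip(u,v)])[:,:2]
    (cc,wh,an)=cv2.minAreaRect((q*1000).astype(np.float32));print(n,st[i],"rect",cc,wh,an)
    print(" tail, nose", plane(c,*((194,209) if n=="scene" else (367.3,227.3)),.005))
    br=(r[:,:,2]-r[:,:,0]>60);v,u=np.nonzero(br);print(" gate",plane(c,u.mean()+x,v.mean()+y,.005),len(u))
for k,(u,v) in dict(L1=(210,112),L2=(220,166),R1=(300,94)).items(): print(k,plane(T,u,v,.125))
E
```

```text
co [ 0.6128 -0.0836  0.2291] 0.0015185877823952725
ci [ 0.6073 -0.0483  0.2266] 0.004746173144691417
hinge [0.6146 0.0431 0.2033] 0.0017109124428670735
tip [ 0.5532 -0.0609  0.2988] 0.005278801341864806
0.03584005182784025 0.15391185871181787 0.12931302443293136
scene [ 18  24  26  39 424] rect (464.39630126953125, -299.6890563964844) (137.23863220214844, 51.18930435180664) 24.570402145385742
 tail, nose [ 0.4198 -0.3243  0.005 ]
 gate [ 0.4096 -0.2266  0.005 ] 19
top [  8   7  30  41 410] rect (466.2617492675781, -304.5258483886719) (132.9599609375, 52.55504608154297) 33.428401947021484
 tail, nose [ 0.418  -0.3262  0.005 ]
 gate [ 0.44   -0.2545  0.005 ] 10
L1 [0.7434 0.1236 0.125 ]
L2 [0.5873 0.0958 0.125 ]
R1 [ 0.7899 -0.1309  0.125 ]
```

The crop shows a grey hook with a brass gate at scene (201,223) / top (357,212), and that is the one meant; the other two are orange. The strap is raised at about 0.93 rad. Its hinge is at scene (327,243) / top (236,148), and the staple is at scene (281,233) / top (278,146). The measurements agree with the stated geometry: cask yaw about 10°, hinge at a radius of 103 mm. I'll close the strap first, moving to a waypoint above it.

>>> servo_tool(
  series=[
    [-0.711, 0.921, -0.157, 0, 0, 0],
    [-0.711, 0.921, -0.157, 0, 0, 0],
    [-0.711, 0.921, -0.157, 0, 0, 0],
  ],
  hand=1,
)

```text
time_s: 0.4
eef_pos: [0.1796, 0.4093, 0.2442]
eef_rot: [0.001, 0.789, 0.615, -0.0]
contact_force: [-0.0, 0.3, -1.3]
opening: 0.515
```

>>> servo_tool(
  series=[
    [-0.711, 0.921, -0.157, 0, 0, 0],
    [-0.711, 0.921, -0.157, 0, 0, 0],
    [-0.711, 0.921, -0.157, 0, 0, 0],
  ],
)

```text
time_s: 0.7
eef_pos: [0.2375, 0.3372, 0.2569]
eef_rot: [0.001, 0.789, 0.614, 0.0]
contact_force: [0.0, 0.7, -0.3]
opening: -0.002
```

>>> servo_tool(
  series=[
    [-0.711, 0.921, -0.157, 0, 0, 0],
    [-0.711, 0.921, -0.157, 0, 0, 0],
    [-0.711, 0.921, -0.157, 0, 0, 0],
  ],
)

```text
time_s: 1.0
eef_pos: [0.2955, 0.265, 0.2694]
eef_rot: [0.0, 0.789, 0.614, 0.001]
contact_force: [-0.0, 0.4, -1.9]
opening: -0.005
```

>>> servo_tool(
  series=[
    [-0.711, 0.921, -0.157, 0, 0, 0],
    [-0.711, 0.921, -0.157, 0, 0, 0],
    [-0.711, 0.921, -0.157, 0, 0, 0],
  ],
)

```text
time_s: 1.3
eef_pos: [0.3536, 0.1926, 0.2817]
eef_rot: [0.0, 0.789, 0.614, 0.001]
contact_force: [-0.4, 1.6, -1.8]
opening: -0.002
```

>>> servo_tool(
  series=[
    [-0.711, 0.921, -0.157, 0, 0, 0],
    [-0.711, 0.921, -0.157, 0, 0, 0],
    [-0.711, 0.921, -0.157, 0, 0, 0],
  ],
)

```text
time_s: 1.6
eef_pos: [0.4117, 0.1201, 0.2939]
eef_rot: [0.0, 0.789, 0.615, 0.0]
contact_force: [-0.2, 1.6, -0.9]
opening: 0.002
```

>>> servo_tool(
  series=[
    [-0.711, 0.921, -0.157, 0, 0, 0],
    [-0.711, 0.921, -0.157, 0, 0, 0],
    [-0.711, 0.921, -0.157, 0, 0, 0],
  ],
)

```text
time_s: 1.9
eef_pos: [0.4697, 0.0475, 0.3061]
eef_rot: [0.0, 0.788, 0.615, 0.0]
contact_force: [0.3, 1.5, -1.6]
opening: 0.003
```

```bash
cat >> h.py <<'E'
def frame(yaw):
    c,s=np.cos(yaw),np.sin(yaw);k=np.radians(40);Z=np.array([[c,-s,0],[s,c,0],[0,0,1]])
    A=Z@[0,-1,0];U=Z@[np.cos(k),0,np.sin(k)];N=Z@[-np.sin(k),0,np.cos(k)];return A,U,N
def rel(P,M=None):
    "row numbers to reach TCP P, axes M (columns) from the present pose"
    s=bot.observe();Q=R.from_quat(np.array(s["eef_rot"])[[1,2,3,0]]).as_matrix()
    d=Q.T@(np.array(P)-s["eef_pos"])/.08
    r=R.from_matrix(Q.T@M).as_rotvec()/np.pi if M is not None else np.zeros(3)
    print("t",round(s["time_s"],2),"at",np.round(s["eef_pos"],4),"F",np.round(s["contact_force"],1),"open",round(s["opening"],3))
    print("row",np.round(d,3),np.round(r,4));return s
E
python3 - <<'E'
from h import *
A,U,N=frame(np.radians(10));H=np.array([.6123,.0413,.2038])
rel(H+.05*A+.15*N,np.c_[-A,U,-N])
E
```

```text
t 1.9 at [0.4697 0.0475 0.3061] F [ 0.3  1.5 -1.6] open 0.003
row [-0.705  0.902 -0.157] [-0.2186  0.0467 -0.1281]
```

>>> servo_tool(
  series=[
    [-0.705, 0.902, -0.157, -0.2186, 0.0467, -0.1281],
    [-0.705, 0.902, -0.157, -0.2186, 0.0467, -0.1281],
    [-0.705, 0.902, -0.157, -0.2186, 0.0467, -0.1281],
    [-0.705, 0.902, -0.157, -0.2186, 0.0467, -0.1281],
    [-0.705, 0.902, -0.157, -0.2186, 0.0467, -0.1281],
    [-0.705, 0.902, -0.157, -0.2186, 0.0467, -0.1281],
    [-0.705, 0.902, -0.157, -0.2186, 0.0467, -0.1281],
  ],
)

```text
time_s: 2.6
eef_pos: [0.5209, -0.0214, 0.3165]
eef_rot: [0.216, 0.603, 0.722, 0.262]
contact_force: [0.3, 0.1, -1.2]
opening: 0.001
```

```bash
python3 - <<'E'
from h import *
s=bot.observe();im=bot.read_camera("wrist")
A,U,N=frame(np.radians(10));H=np.array([.6123,.0413,.2038])
rel(H+.05*A+.002*N,np.c_[-A,U,-N]);print(np.round(s["joint_positions"],2))
c=cam("wrist",s);im=np.ascontiguousarray(im[:,:,::-1])
cv2.imwrite("pics/w1raw.png",im)
for p,k in((H,"h"),(H+.123*A+.033*N,"co"),(H+.083*A+.033*N,"ci"),(H+.046*A-.008*N,"bung"),(H+.123*A-.008*N,"fo")):
    x=proj(c,p);print(k,x.round(1));cv2.circle(im,tuple(int(v) for v in x),4,(0,0,255),1)
cv2.imwrite("pics/w1.png",im)
E
```

```text
t 2.65 at [ 0.5224 -0.0217  0.3182] F [ 0.6  0.6 -0.2] open -0.0
row [-0.055  0.038  1.869] [-0.0009 -0.0017  0.0006]
[-0.17 -0.22 -0.48  0.65  0.22 -0.27]
h [326.4 197.8]
co [174.6 208.9]
ci [226.2 208.8]
bung [273.5 195.5]
fo [186.9 195.6]
```

View pics/w1.png

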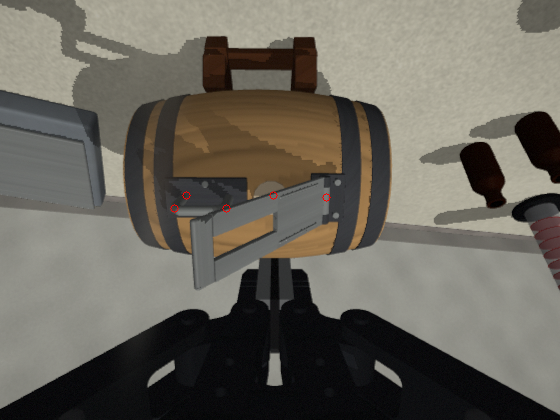

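The wrist view agrees with the estimate: hinge (326,198), staple bar (175–226,209), strap tip (203,255). Next I'll press the strap down along -N.

>>> servo_tool(
  series=[
    [-0.05, 0.04, 0.25, 0, 0, 0],
    [-0.05, 0.04, 0.5, 0, 0, 0],
    [-0.05, 0.04, 0.6, 0, 0, 0],
    [-0.05, 0.04, 0.7, 0, 0, 0],
    [-0.05, 0.04, 0.8, 0, 0, 0],
    [-0.05, 0.04, 0.9, 0, 0, 0],
    [-0.05, 0.04, 1.0, 0, 0, 0],
  ],
)

```text
time_s: 3.35
eef_pos: [0.5781, -0.0179, 0.2601]
eef_rot: [0.219, 0.603, 0.721, 0.263]
contact_force: [-1.2, 1.0, 0.8]
opening: 0.001
```

>>> servo_tool(
  series=[
    [0, 0, 0.1, 0, 0, 0],
    [0, 0, 0.2, 0, 0, 0],
    [0, 0, 0.3, 0, 0, 0],
    [0, 0, 0.4, 0, 0, 0],
  ],
)

```text
time_s: 3.75
eef_pos: [0.5983, -0.015, 0.2353]
eef_rot: [0.22, 0.603, 0.721, 0.262]
contact_force: [-1.1, -0.5, 0.2]
opening: 0.003
```

```bash
python3 - <<'E'
from h import *
A,U,N=frame(np.radians(10));H=np.array([.6123,.0413,.2038])
s=bot.observe();rel(H+.05*A+.002*N,np.c_[-A,U,-N]);F=s["contact_force"];print("A,U,N",F@A,F@U,F@N)
E
```

```text
t 3.75 at [ 0.5983 -0.015   0.2353] F [-1.1 -0.5  0.2] open 0.003
row [ 0.037 -0.027  0.466] [-0.0001 -0.0004  0.0007]
A,U,N 0.33735218326383465 -0.7701062024874349 0.8766616070395005
```

>>> servo_tool(
  series=[
    [0, 0, 0.1, 0, 0, 0],
    [0, 0, 0.2, 0, 0, 0],
    [0, 0, 0.27, 0, 0, 0],
    [0, 0, 0.34, 0, 0, 0],
    [0, 0, 0.38, 0, 0, 0],
  ],
)

```text
time_s: 4.25
eef_pos: [0.6171, -0.0111, 0.2115]
eef_rot: [0.219, 0.603, 0.721, 0.262]
contact_force: [-1.8, -1.4, 0.0]
opening: -0.002
```

>>> servo_tool(
  series=[
    [0, 0, 0.03, 0, 0, 0],
    [0, 0, 0.05, 0, 0, 0],
  ],
)

```text
time_s: 4.45
eef_pos: [0.6194, -0.0107, 0.2088]
eef_rot: [0.219, 0.603, 0.721, 0.262]
contact_force: [-0.8, -1.2, 0.3]
opening: 0.003
```

>>> servo_tool(
  series=[
    [0, 0, 0.015, 0, 0, 0],
    [0, 0, 0.03, 0, 0, 0],
  ],
)

```text
time_s: 4.65
eef_pos: [0.6208, -0.0104, 0.2071]
eef_rot: [0.219, 0.603, 0.721, 0.262]
contact_force: [-1.8, -1.1, -1.2]
opening: 0.002
```

>>> servo_tool(
  series=[
    [0, 0, 0.02, 0, 0, 0],
    [0, 0, 0.03, 0, 0, 0],
  ],
)

```text
time_s: 4.85
eef_pos: [0.6215, -0.0103, 0.2065]
eef_rot: [0.219, 0.603, 0.721, 0.262]
contact_force: [-22.5, -3.0, 17.0]
opening: 0.001
```

>>> servo_tool(
  series=[
    [0, 0, 0.02, 0, 0, 0],
    [0, 0, 0.03, 0, 0, 0],
  ],
)

```text
time_s: 5.05
eef_pos: [0.6217, -0.0103, 0.2063]
eef_rot: [0.219, 0.603, 0.72, 0.262]
contact_force: [-41.3, -5.7, 33.9]
opening: -0.0
```

```bash
python3 - <<'E'
from h import *
A,U,N=frame(np.radians(10));H=np.array([.6123,.0413,.2038])
s=bot.observe();im=bot.read_camera("wrist")
rel(H+.05*A+.002*N,np.c_[-A,U,-N]);F=s["contact_force"];print("A,U,N",F@A,F@U,F@N)
cv2.imwrite("pics/w2.png",im[:,:,::-1])
E
```

```text
t 5.1 at [ 0.6216 -0.0103  0.2064] F [-34.   -5.   28.4] open 0.002
row [ 0.031 -0.023 -0.002] [ 0.     -0.0006  0.0005]
A,U,N -1.581094427253592 -10.16784478115376 52.73791058450055
```

View pics/w2.png

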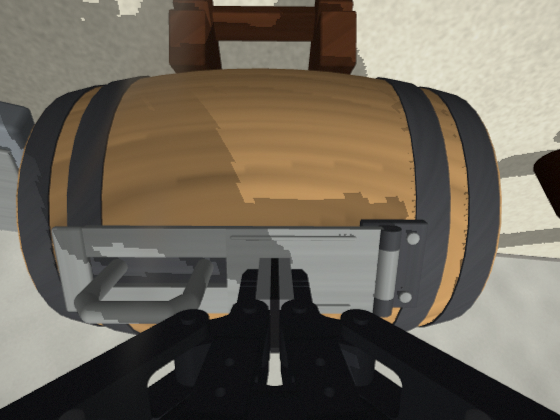

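The strap is down over the staple: the cross bar stands proud at (80–215,300) and there was a hard stop. I'll back off, measure the staple, then go to the hook.

>>> servo_tool(
  series=[
    [0, 0, -0.2, 0, 0, 0],
    [0, 0, -0.7, 0, 0, 0],
    [0, 0, -1, 0, 0, 0],
    [0, 0, -1, 0, 0, 0],
  ],
  hand=0.5,
)

```text
time_s: 5.5
eef_pos: [0.574, -0.0189, 0.269]
eef_rot: [0.221, 0.602, 0.72, 0.264]
contact_force: [1.5, -0.2, -1.5]
opening: 0.501
```

>>> servo_tool(
  series=[
    [0.3, 0, -0.5, 0, 0, 0],
    [0.6, 0, -0.8, 0, 0, 0],
    [0.6, 0, -0.8, 0, 0, 0],
  ],
)

```text
time_s: 5.8
eef_pos: [0.5246, 0.0231, 0.3166]
eef_rot: [0.22, 0.601, 0.721, 0.264]
contact_force: [0.5, 0.4, -0.4]
opening: 0.5
```

```bash
python3 - <<'E'
from h import *
s=bot.observe();im=bot.read_camera("wrist");np.save("pics/w3s.npy",s,allow_pickle=True)
cv2.imwrite("pics/w3.png",im[:,:,::-1]);c=cam("wrist",s)
A,U,N=frame(np.radians(10));H=np.array([.6123,.0413,.2038])
rel([.445,-.315,.12])
q=[proj(c,H+a*A+.033*N).round(1) for a in(.083,.123)];print(q)
x,y=(np.mean(q,0)).astype(int);k=cv2.resize(im[max(0,y-50):y+70,max(0,x-90):x+150,::-1],None,fx=3,fy=3,interpolation=cv2.INTER_CUBIC);print(max(0,x-90),max(0,y-50))
cv2.imwrite("pics/w3c.png",k)
E
```

```text
t 5.85 at [0.5248 0.0224 0.3151] F [ 0.1  0.6 -1.5] open 0.495
row [-3.97  -2.9    0.744] [0. 0. 0.]
[array([167. , 198.9]), array([113.5, 198.8])]
50 148
```

View pics/w3c.png

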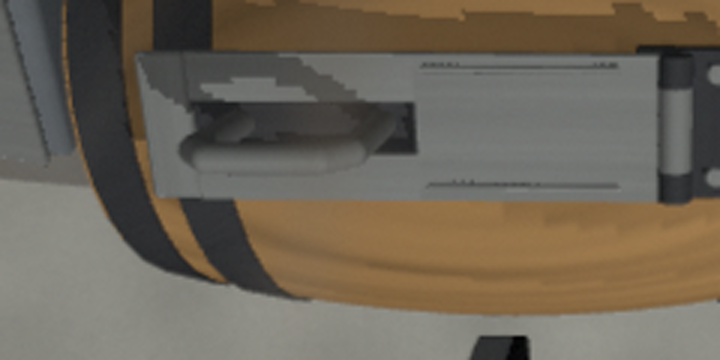

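The staple bar ends measure at about (115,199) and (166,199) against predicted (113.5,199) and (167,199), so the staple is known to within 1 mm. The strap's slot is over the staple. Moving over to the hook.

>>> servo_tool(
  series=[
    [-0.99, -0.565, 0, 0, 0, 0],
    [-0.99, -0.565, 0, 0, 0, 0],
    [-0.99, -0.565, 0, 0, 0, 0],
  ],
  hand=0,
)

```text
time_s: 6.15
eef_pos: [0.5025, -0.0669, 0.2802]
eef_rot: [0.217, 0.607, 0.719, 0.26]
contact_force: [0.9, 0.8, -0.9]
opening: 0.979
```

>>> servo_tool(
  series=[
    [-0.99, -0.565, 0, 0, 0, 0],
    [-0.99, -0.565, 0, 0, 0, 0],
  ],
)

```text
time_s: 6.35
eef_pos: [0.4847, -0.147, 0.2546]
eef_rot: [0.218, 0.602, 0.722, 0.263]
contact_force: [0.9, 0.4, -0.0]
opening: 1.001
```

>>> servo_tool(
  series=[
    [-0.99, -0.565, 0, 0, 0, 0],
    [-0.99, -0.565, 0, 0, 0, 0],
  ],
)

```text
time_s: 6.55
eef_pos: [0.4639, -0.2328, 0.2249]
eef_rot: [0.218, 0.603, 0.721, 0.262]
contact_force: [0.8, 0.2, -1.5]
opening: 1.0
```

```bash
python3 - <<'E'
from h import *
a=np.radians(28);hx=np.array([np.cos(a),np.sin(a),0]);hy=np.array([-hx[1],hx[0],0])
rel([.445,-.315,.2],np.c_[hy,hx,[0,0,-1]])
E
```

```text
t 6.55 at [ 0.4639 -0.2328  0.2249] F [ 0.8  0.2 -1.5] open 1.0
row [-0.97  -0.517 -0.028] [ 0.22    0.034  -0.0951]
```

>>> servo_tool(
  series=[
    [-0.97, -0.517, -0.028, 0.22, 0.034, -0.0951],
    [-0.97, -0.517, -0.028, 0.22, 0.034, -0.0951],
    [-0.97, -0.517, -0.028, 0.22, 0.034, -0.0951],
    [-0.97, -0.517, -0.028, 0.22, 0.034, -0.0951],
    [-0.97, -0.517, -0.028, 0.22, 0.034, -0.0951],
    [-0.97, -0.517, -0.028, 0.22, 0.034, -0.0951],
    [-0.97, -0.517, -0.028, 0.22, 0.034, -0.0951],
  ],
)

```text
time_s: 7.25
eef_pos: [0.4465, -0.3126, 0.1998]
eef_rot: [-0.0, 0.514, 0.858, 0.0]
contact_force: [-0.3, 0.7, -1.3]
opening: 1.001
```

```bash
python3 - <<'E'
from h import *
s=bot.observe();im=bot.read_camera("wrist");c=cam("wrist",s)
rel([.445,-.315,.2])
cv2.imwrite("pics/w4.png",im[:,:,::-1])
E
```

```text
t 7.3 at [ 0.4455 -0.3128  0.2002] F [-0.1  0.6 -1.1] open 1.001
row [-0.021 -0.018  0.003] [0. 0. 0.]
```

View pics/w4.png

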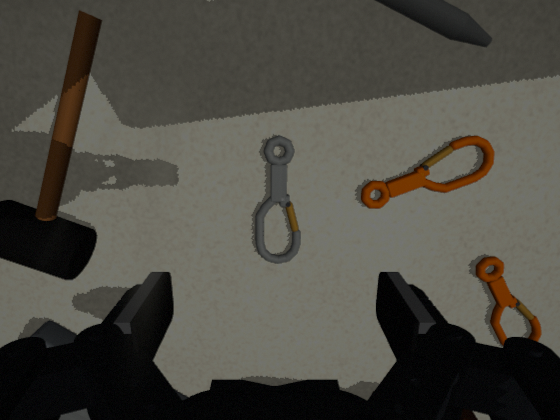

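The hook is directly in view: tail eye (279,151), shank (279,182), brass gate (293,217), nose end (277,262). Both orange look-alikes are to the right, clear of the grip.

```bash
python3 - <<'E'
from h import *
s=bot.observe();c=cam("wrist",s);im=cv2.imread("pics/w4.png")
r=im[125:272,240:320].astype(int);hs=cv2.cvtColor(im[125:272,240:320],cv2.COLOR_BGR2HSV)
bl=r[:,:,0]-r[:,:,2]   # steel is bluish against cream table
m=((bl>-3)&(r.sum(2)>150)|(hs[:,:,1]>120)).astype(np.uint8);m=cv2.morphologyEx(m,cv2.MORPH_CLOSE,np.ones((3,3)))
k,l,st,_=cv2.connectedComponentsWithStats(m);i=1+np.argmax(st[1:,4]);print(st[i],np.median(bl))
M=(l==i)
for v in range(0,147,8):
    u=np.nonzero(M[v])[0]
    if len(u):
        P=[plane(c,240+x,125+v,.005)for x in(u[0]-.5,u[-1]+.5)];print(v+125,u[0]+240,u[-1]+240,((P[0]+P[1])/2)[:2].round(4),round(np.linalg.norm(P[0]-P[1])*1000,1))
e=plane(c,279,151,.005);n=plane(c,277.5,st[i][1]+125+st[i][3],.005);b=plane(c,279,st[i][1]+125-.5,.005)
d=n-b;print("len",np.linalg.norm(d),np.degrees(np.arctan2(d[1],d[0])),"eye",e,b,n)
E
```

```text
[  17   11   44  130 2059] -11.0
141 269 290 [ 0.4094 -0.327 ] 21.0
149 266 293 [ 0.4161 -0.3234] 26.9
157 267 291 [ 0.4231 -0.3202] 24.2
165 272 286 [ 0.43   -0.3165] 14.6
173 271 286 [ 0.4372 -0.3132] 15.7
181 271 285 [ 0.4445 -0.3099] 14.8
189 271 285 [ 0.4516 -0.306 ] 14.9
197 271 288 [ 0.4582 -0.3008] 18.0
205 263 292 [ 0.4665 -0.2987] 30.3
213 258 294 [ 0.4747 -0.296 ] 37.6
221 257 296 [ 0.482  -0.2915] 41.0
229 257 297 [ 0.4895 -0.287 ] 42.3
237 257 300 [ 0.4966 -0.2814] 45.7
245 257 298 [ 0.505  -0.2781] 43.9
253 260 296 [ 0.5127 -0.2733] 39.0
261 270 285 [ 0.5211 -0.2694] 17.0
len 0.13666420217086026 27.529998289637774 eye [ 0.41801919 -0.32293292  0.005     ] [ 0.40509849 -0.32986118  0.005     ] [ 0.52628806 -0.26669321  0.005     ]
```

```bash
python3 - <<'E'
from h import *
a=np.radians(27.1);hx=np.array([np.cos(a),np.sin(a),0]);hy=np.array([-hx[1],hx[0],0]);M=np.c_[hy,hx,[0,0,-1]]
rel([.446,-.309,.003],M)
E
```

```text
t 7.3 at [ 0.4455 -0.3128  0.2002] F [-0.1  0.6 -1.1] open 1.001
row [0.038 0.027 2.465] [ 0.0001 -0.0002  0.0051]
```

>>> servo_tool(
  series=[
    [0.038, 0.027, 0.5, 0, 0, 0.005],
    [0.038, 0.027, 1, 0, 0, 0.005],
    [0.038, 0.027, 1, 0, 0, 0.005],
  ],
  hand=0.5,
)

```text
time_s: 7.6
eef_pos: [0.4407, -0.3073, 0.1165]
eef_rot: [-0.005, 0.523, 0.853, 0.0]
contact_force: [-1.0, 0.8, -2.3]
opening: 0.517
```

>>> servo_tool(
  series=[
    [0, 0, 0.4, 0, 0, 0],
    [0, 0, 0.8, 0, 0, 0],
    [0, 0, 1, 0, 0, 0],
    [0, 0, 1, 0, 0, 0],
  ],
)

```text
time_s: 8.0
eef_pos: [0.4442, -0.3096, 0.0412]
eef_rot: [-0.001, 0.522, 0.853, 0.0]
contact_force: [0.4, 0.5, -0.6]
opening: 0.503
```

```bash
python3 - <<'E'
from h import *
a=np.radians(27.1);hx=np.array([np.cos(a),np.sin(a),0]);hy=np.array([-hx[1],hx[0],0]);M=np.c_[hy,hx,[0,0,-1]]
rel([.446,-.309,.003],M)
E
```

```text
t 8.0 at [ 0.4442 -0.3096  0.0412] F [ 0.4  0.5 -0.6] open 0.503
row [-0.005  0.024  0.477] [-0.0002 -0.0005 -0.0005]
```

>>> servo_tool(
  series=[
    [0, 0.01, 0.25, 0, 0, 0],
    [0, 0.01, 0.4, 0, 0, 0],
    [0, 0.01, 0.47, 0, 0, 0],
    [0, 0.01, 0.47, 0, 0, 0],
    [0, 0.01, 0.47, 0, 0, 0],
  ],
)

```text
time_s: 8.5
eef_pos: [0.4471, -0.31, 0.0051]
eef_rot: [0.001, 0.522, 0.853, -0.0]
contact_force: [1.1, 0.3, -0.9]
opening: 0.504
```

>>> servo_tool(
  series=[
    [0, 0, 0, 0, 0, 0],
    [0, 0, 0, 0, 0, 0],
    [0, 0, 0, 0, 0, 0],
    [0, 0, 0, 0, 0, 0],
    [0, 0, 0, 0, 0, 0],
  ],
  hand=1,
)

```text
time_s: 9.0
eef_pos: [0.4472, -0.3098, 0.0052]
eef_rot: [0.001, 0.522, 0.853, -0.0]
contact_force: [-1.4, 0.4, 5.3]
opening: 0.158
```

>>> servo_tool(
  series=[
    [0, 0, -0.2, 0, 0, 0],
    [0, 0, -0.6, 0, 0, 0],
    [0, 0, -1, 0, 0, 0],
    [0, 0, -1, 0, 0, 0],
  ],
)

```text
time_s: 9.4
eef_pos: [0.4495, -0.3114, 0.0883]
eef_rot: [0.005, 0.522, 0.853, -0.0]
contact_force: [0.9, 0.2, -3.4]
opening: 0.158
```

```bash
python3 - <<'E'
from h import *
s=bot.observe();im=bot.read_camera("wrist");np.save("pics/w5s.npy",s,allow_pickle=True)
rel([.446,-.309,.083])
cv2.imwrite("pics/w5.png",im[:,:,::-1])
E
```

```text
t 9.45 at [ 0.4482 -0.3105  0.086 ] F [-0.  -0.1 -3.1] open 0.16
row [ 0.03  -0.016  0.037] [0. 0. 0.]
```

View pics/w5.png

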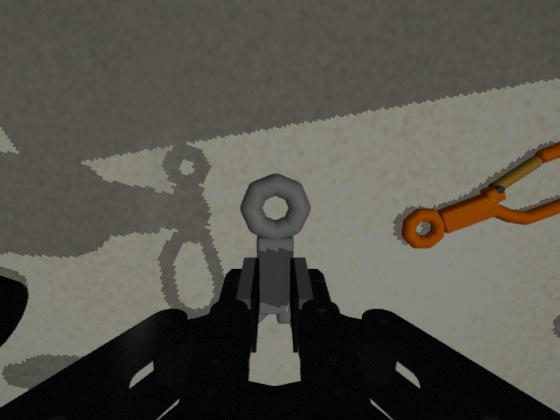

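```bash
cat >> h.py <<'E'
YAW=np.radians(10);AX,UX,NX=frame(YAW);HG=np.array([.6123,.0413,.2038]);LEG=HG+.123*AX+.014*NX
MT=np.c_[-AX,UX,-NX]
E
python3 - <<'E'
from h import *
s=np.load("pics/w5s.npy",allow_pickle=True).item();c=cam("wrist",s)
Q=R.from_quat(np.array(s["eef_rot"])[[1,2,3,0]]).as_matrix();p0=np.array(s["eef_pos"])
im=cv2.imread("pics/w5.png")
for z in(-.001,.001):
  for k,uv in dict(eye=(276,207.5),end=(276,174),L=(241,207),Rr=(311,207),s1=(258.5,242),s2=(294,242)).items(): print(z,k,(Q.T@(cplane(c,*uv,p0+z*Q[:,2],Q[:,2])-p0)*1000).round(1))
rel(LEG+.05*AX-.043*UX+.10*NX,MT)
E
```

```text
-0.001 eye [ -0.  -31.1  -1. ]
-0.001 end [ -0.1 -45.5  -1. ]
-0.001 L [-14.9 -31.3  -1. ]
-0.001 Rr [ 14.8 -31.3  -1. ]
-0.001 s1 [ -7.7 -15.3  -1. ]
-0.001 s2 [  7.8 -15.3  -1. ]
0.001 eye [ -0.  -30.5   1. ]
0.001 end [ -0.  -45.1   1. ]
0.001 L [-15.1 -30.7   1. ]
0.001 Rr [ 15.  -30.7   1. ]
0.001 s1 [ -7.8 -14.5   1. ]
0.001 s2 [  8.  -14.5   1. ]
t 9.45 at [ 0.4482 -0.3105  0.086 ] F [-0.  -0.1 -3.1] open 0.16
row [ 1.291  1.931 -2.221] [-0.2195 -0.0316  0.0918]
```

The hook is held square. Its eye is at tool (0,-31) and 30 mm wide, so the hook origin coincides with the TCP. Carrying it to a point outside the outer leg.

>>> servo_tool(
  series=[
    [0.2, 0.3, -0.74, 0, 0, 0],
    [0.43, 0.644, -0.74, 0, 0, 0],
    [0.43, 0.644, -0.74, 0, 0, 0],
  ],
)

```text
time_s: 9.75
eef_pos: [0.4794, -0.2526, 0.1443]
eef_rot: [0.002, 0.52, 0.854, 0.001]
contact_force: [0.2, 0.3, -3.8]
opening: 0.162
```

>>> servo_tool(
  series=[
    [0.43, 0.644, -0.74, 0, 0, 0],
    [0.43, 0.644, -0.74, 0, 0, 0],
  ],
)

```text
time_s: 9.95
eef_pos: [0.5061, -0.1998, 0.2008]
eef_rot: [-0.002, 0.522, 0.853, -0.0]
contact_force: [1.6, -1.1, -3.3]
opening: 0.16
```

>>> servo_tool(
  series=[
    [0.43, 0.644, -0.74, -0.2195, -0.0316, 0.0918],
    [0.43, 0.644, -0.74, -0.2195, -0.0316, 0.0918],
    [0.43, 0.644, -0.74, -0.2195, -0.0316, 0.0918],
    [0.43, 0.644, -0.74, -0.2195, -0.0316, 0.0918],
    [0.43, 0.644, -0.74, -0.2195, -0.0316, 0.0918],
    [0.43, 0.644, -0.74, -0.2195, -0.0316, 0.0918],
    [0.43, 0.644, -0.74, -0.2195, -0.0316, 0.0918],
  ],
)

```text
time_s: 10.65
eef_pos: [0.5353, -0.1469, 0.2592]
eef_rot: [0.215, 0.606, 0.72, 0.26]
contact_force: [1.1, 0.1, -2.1]
opening: 0.157
```

```bash
python3 - <<'E'
from h import *
rel(LEG+.05*AX-.043*UX+.04*NX,MT)
E
```

```text
t 10.65 at [ 0.5353 -0.1469  0.2592] F [ 1.1  0.1 -2.1] open 0.157
row [-0.016  0.063  0.727] [-0.0031 -0.0013 -0.0013]
```

>>> servo_tool(
  series=[
    [-0.016, 0.06, 0.35, -0.003, 0, 0],
    [-0.016, 0.06, 0.73, -0.003, 0, 0],
    [-0.016, 0.06, 0.73, -0.003, 0, 0],
    [-0.016, 0.06, 0.73, -0.003, 0, 0],
  ],
)

```text
time_s: 11.05
eef_pos: [0.5805, -0.1414, 0.2211]
eef_rot: [0.22, 0.603, 0.719, 0.265]
contact_force: [0.2, 0.3, -3.1]
opening: 0.158
```

```bash
python3 - <<'E'
from h import *
s=rel(LEG+.05*AX-.043*UX,MT);F=s["contact_force"];print(F@AX,F@UX,F@NX)
im=bot.read_camera("wrist");sc=bot.read_camera("scene")
a=cv2.resize(sc[190:290,210:350,::-1],None,fx=3,fy=3,interpolation=cv2.INTER_CUBIC)
cv2.imwrite("pics/w6.png",np.hstack([a,cv2.resize(im[:,:,::-1],(400,300))]) if 0 else np.hstack([a,cv2.resize(im[120:420,:,::-1],None,fx=.68,fy=1)[:300,:380]]))
E
```

```text
t 11.05 at [ 0.5805 -0.1414  0.2211] F [ 0.2  0.3 -3.1] open 0.158
row [ 0.016 -0.075  0.497] [ 0.0018 -0.001  -0.0001]
-0.26185630547094346 -1.7690060063936437 -2.505354985372447
```

View pics/w6.png

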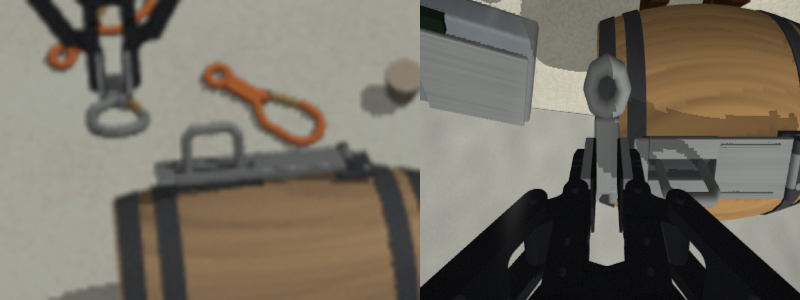

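The scene view shows the strap flat on the cask with the staple through it. The hook is clear on the outer side, its gate facing the staple at (130,100). Descending to leg height, then approaching gate contact.

>>> servo_tool(
  series=[
    [0.016, -0.06, 0.2, 0.002, -0.001, 0],
    [0.016, -0.06, 0.4, 0.002, -0.001, 0],
    [0.016, -0.06, 0.5, 0.002, -0.001, 0],
    [0.016, -0.06, 0.5, 0.002, -0.001, 0],
  ],
)

```text
time_s: 11.55
eef_pos: [0.5999, -0.1358, 0.1866]
eef_rot: [0.22, 0.605, 0.719, 0.262]
contact_force: [-0.3, 1.2, -3.7]
opening: 0.161
```

```bash
python3 - <<'E'
from h import *
s=rel(LEG+.028*AX-.043*UX,MT);F=s["contact_force"];print(F@AX,F@UX,F@NX)
E
```

```text
t 11.55 at [ 0.5999 -0.1358  0.1866] F [-0.3  1.2 -3.7] open 0.161
row [0.266 0.012 0.006] [-0.0001  0.0001 -0.0006]
-1.2376918166056614 -2.4529318578136086 -2.725920089441559
```

>>> servo_tool(
  series=[
    [0.08, 0.01, 0.005, 0, 0, 0],
    [0.16, 0.01, 0.005, 0, 0, 0],
    [0.24, 0.01, 0.005, 0, 0, 0],
    [0.26, 0.01, 0.005, 0, 0, 0],
    [0.26, 0.01, 0.005, 0, 0, 0],
  ],
)

```text
time_s: 12.05
eef_pos: [0.5965, -0.1145, 0.187]
eef_rot: [0.22, 0.605, 0.719, 0.262]
contact_force: [0.3, -0.4, -3.4]
opening: 0.152
```

>>> servo_tool(
  series=[
    [0.02, 0, 0, 0, 0, 0],
    [0.04, 0, 0, 0, 0, 0],
    [0.05, 0, 0, 0, 0, 0],
    [0.05, 0, 0, 0, 0, 0],
  ],
)

```text
time_s: 12.45
eef_pos: [0.5961, -0.112, 0.1868]
eef_rot: [0.22, 0.605, 0.719, 0.262]
contact_force: [0.9, -2.0, -2.5]
opening: 0.161
```

>>> servo_tool(
  series=[
    [0.02, 0, 0, 0, 0, 0],
    [0.04, 0, 0, 0, 0, 0],
    [0.05, 0, 0, 0, 0, 0],
    [0.05, 0, 0, 0, 0, 0],
  ],
)

```text
time_s: 12.85
eef_pos: [0.5952, -0.1071, 0.1867]
eef_rot: [0.22, 0.605, 0.719, 0.262]
contact_force: [0.3, -1.9, -2.8]
opening: 0.154
```

```bash
python3 - <<'E'
from h import *
s=rel(LEG+.01*AX-.043*UX,MT);F=s["contact_force"];print(F@AX,F@UX,F@NX)
E
```

```text
t 12.85 at [ 0.5952 -0.1071  0.1867] F [ 0.3 -1.9 -2.8] open 0.154
row [0.127 0.007 0.003] [-0.      0.0001 -0.0007]
1.931148587010483 -1.8176833321879386 -2.172850717317653
```

>>> servo_tool(
  series=[
    [0.02, 0, 0, 0, 0, 0],
    [0.04, 0, 0, 0, 0, 0],
    [0.06, 0, 0, 0, 0, 0],
    [0.06, 0, 0, 0, 0, 0],
  ],
)

```text
time_s: 13.25
eef_pos: [0.5944, -0.102, 0.1867]
eef_rot: [0.219, 0.605, 0.719, 0.262]
contact_force: [-0.0, -1.1, -3.2]
opening: 0.158
```

>>> servo_tool(
  series=[
    [0.02, 0, 0, 0, 0, 0],
    [0.04, 0, 0, 0, 0, 0],
    [0.06, 0, 0, 0, 0, 0],
    [0.06, 0, 0, 0, 0, 0],
  ],
)

```text
time_s: 13.65
eef_pos: [0.5936, -0.0975, 0.1867]
eef_rot: [0.22, 0.605, 0.719, 0.262]
contact_force: [0.6, -2.7, -2.6]
opening: 0.161
```

```bash
python3 - <<'E'
from h import *
s=rel(LEG+.01*AX-.043*UX,MT);F=s["contact_force"];print(F@AX,F@UX,F@NX)
c=cam("wrist",s);im=bot.read_camera("wrist");cv2.imwrite("pics/w7.png",im[:,:,::-1])
print([proj(c,HG+a*AX+.033*NX).round(1) for a in(.083,.123)],proj(c,HG))
E
```

```text
t 13.65 at [ 0.5936 -0.0975  0.1867] F [ 0.6 -2.7 -2.6] open 0.161
row [0.006 0.007 0.003] [-0.      0.0001 -0.0007]
2.7521627649671614 -1.555718820599986 -2.1096319283207055
[array([391.5, 383.4]), array([299.7, 383.6])] [529.25361744 334.77712094]
```

View pics/w7.png

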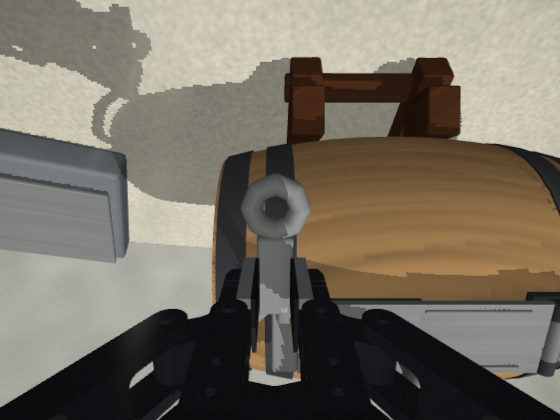

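The hinge shows at (549,335) against a predicted 529, so the cask has slid about 10 mm, as the task warned it could; the force is about 3 N. I'll keep going gently until a hoop meets the bearer.

>>> servo_tool(
  series=[
    [0.02, 0, 0, 0, 0, 0],
    [0.04, 0, 0, 0, 0, 0],
    [0.06, 0, 0, 0, 0, 0],
    [0.06, 0, 0, 0, 0, 0],
  ],
)

```text
time_s: 14.1
eef_pos: [0.5924, -0.0937, 0.1862]
eef_rot: [0.22, 0.606, 0.719, 0.261]
contact_force: [0.5, -5.0, -3.9]
opening: 0.154
```

>>> servo_tool(
  series=[
    [0.02, 0, 0, 0, 0, 0],
    [0.04, 0, 0, 0, 0, 0],
    [0.06, 0, 0, 0, 0, 0],
    [0.06, 0, 0, 0, 0, 0],
  ],
)

```text
time_s: 14.5
eef_pos: [0.5913, -0.0893, 0.186]
eef_rot: [0.22, 0.606, 0.719, 0.261]
contact_force: [-0.6, -5.8, -4.6]
opening: 0.157
```

```bash
python3 - <<'E'
from h import *
s=rel(LEG-.01*AX-.043*UX,MT);F=s["contact_force"];print(F@AX,F@UX,F@NX)
E
```

```text
t 14.5 at [ 0.5913 -0.0893  0.186 ] F [-0.6 -5.8 -4.6] open 0.157
row [0.149 0.02  0.002] [-0.0007  0.0009 -0.0012]
5.6254480200035095 -4.208517402363189 -2.479317345766719
```

>>> servo_tool(
  series=[
    [0.01, 0.025, 0, 0, 0, 0],
    [0.03, 0.025, 0, 0, 0, 0],
    [0.05, 0.025, 0, 0, 0, 0],
    [0.05, 0.025, 0, 0, 0, 0],
  ],
)

```text
time_s: 14.9
eef_pos: [0.5911, -0.0854, 0.186]
eef_rot: [0.219, 0.607, 0.719, 0.26]
contact_force: [-2.0, -7.8, -4.9]
opening: 0.156
```

>>> servo_tool(
  series=[
    [0.02, 0, 0, 0, 0, 0],
    [0.04, 0, 0, 0, 0, 0],
    [0.04, 0, 0, 0, 0, 0],
  ],
)

```text
time_s: 15.2
eef_pos: [0.5908, -0.0827, 0.1863]
eef_rot: [0.219, 0.607, 0.718, 0.26]
contact_force: [-1.6, -8.0, -5.7]
opening: 0.159
```

```bash
python3 - <<'E'
from h import *
s=rel(LEG-.01*AX-.043*UX,MT);F=s["contact_force"];print(F@AX,F@UX,F@NX,s["torque"])
E
```

```text
t 15.2 at [ 0.5908 -0.0827  0.1863] F [-1.6 -8.  -5.7] open 0.159
row [ 0.067  0.012 -0.   ] [-0.0014  0.0014 -0.0016]
7.615867877637309 -5.901803564677525 -2.4767394073226168 [-1.40571251  1.52135953 -1.39943923]
```

>>> servo_tool(
  series=[
    [0.015, 0.01, 0, 0, 0, 0],
    [0.03, 0.01, 0, 0, 0, 0],
    [0.03, 0.01, 0, 0, 0, 0],
  ],
)

```text
time_s: 15.5
eef_pos: [0.5908, -0.0808, 0.1865]
eef_rot: [0.22, 0.607, 0.718, 0.259]
contact_force: [-1.7, -10.4, -5.5]
opening: 0.159
```

>>> servo_tool(
  series=[
    [0.015, 0, 0, 0, 0, 0],
    [0.03, 0, 0, 0, 0, 0],
    [0.03, 0, 0, 0, 0, 0],
  ],
)

```text
time_s: 15.8
eef_pos: [0.5905, -0.0801, 0.1866]
eef_rot: [0.221, 0.608, 0.717, 0.258]
contact_force: [-1.5, -13.3, -6.6]
opening: 0.159
```

```bash
python3 - <<'E'
from h import *
s=rel(LEG-.01*AX-.043*UX,MT);F=s["contact_force"];print(F@AX,F@UX,F@NX,s["torque"])
c=cam("wrist",s);im=bot.read_camera("wrist");cv2.imwrite("pics/w8.png",im[:,:,::-1])
a=cv2.imread("pics/w7.png");d=np.ascontiguousarray(im[:,:,::-1])
# hinge shift by template
t=cv2.imread("pics/w7.png")[285:360,500:560]
print(proj(c,HG))
E
```

```text
t 15.8 at [ 0.5905 -0.0801  0.1866] F [ -1.5 -13.3  -6.6] open 0.159
row [0.035 0.007 0.001] [-0.0018  0.0031 -0.0021]
12.857889198374147 -7.153376397751236 -2.5756184296715547 [-2.21587422  1.67192113 -2.29083258]
[497.97826574 335.97854901]
```

The force rose steeply to 13 N after about 15 mm of travel, so the gate is at its stop. Now I'll slide the hook back so the leg runs towards the nose.

>>> servo_tool(
  series=[
    [0, -0.03, 0, 0, 0, 0],
    [0, -0.06, 0, 0, 0, 0],
    [0, -0.09, 0, 0, 0, 0],
    [0, -0.12, 0, 0, 0, 0],
    [0, -0.12, 0, 0, 0, 0],
  ],
)

```text
time_s: 16.35
eef_pos: [0.5858, -0.0796, 0.1836]
eef_rot: [0.222, 0.606, 0.718, 0.261]
contact_force: [0.4, -7.9, -2.0]
opening: 0.158
```

```bash
python3 - <<'E'
from h import *
s=rel(LEG-.0128*AX-.043*UX,MT);F=s["contact_force"];print(F@AX,F@UX,F@NX,s["torque"])
E
```

```text
t 16.35 at [ 0.5858 -0.0796  0.1836] F [ 0.4 -7.9 -2. ] open 0.158
row [0.054 0.075 0.009] [ 0.0006  0.0018 -0.0011]
7.880008334951036 -1.995953912444949 -0.9079878650146561 [-1.2770594   0.71065684 -1.46306299]
```

>>> servo_tool(
  series=[
    [0, -0.03, 0, 0, 0, 0],
    [0, -0.06, 0, 0, 0, 0],
    [0, -0.09, 0, 0, 0, 0],
    [0, -0.12, 0, 0, 0, 0],
    [0, -0.12, 0, 0, 0, 0],
  ],
)

```text
time_s: 16.85
eef_pos: [0.577, -0.0777, 0.1757]
eef_rot: [0.219, 0.605, 0.719, 0.262]
contact_force: [1.1, 0.8, -2.7]
opening: 0.159
```

```bash
python3 - <<'E'
from h import *
s=rel(LEG-.0128*AX-.043*UX,MT);F=s["contact_force"];print(F@AX,F@UX,F@NX,s["torque"])
E
```

```text
t 16.85 at [ 0.577  -0.0777  0.1757] F [ 1.1  0.8 -2.7] open 0.159
row [0.011 0.219 0.001] [-0.0002 -0.0004 -0.0006]
-0.5912367889126571 -0.8004152828192935 -2.8136967314905004 [-0.11360824  0.94315248  0.03460125]
```

>>> servo_tool(
  series=[
    [0.03, -0.03, 0, 0, 0, 0],
    [0.06, -0.06, 0, 0, 0, 0],
    [0.08, -0.09, 0, 0, 0, 0],
    [0.08, -0.12, 0, 0, 0, 0],
    [0.08, -0.12, 0, 0, 0, 0],
  ],
)

```text
time_s: 17.35
eef_pos: [0.5686, -0.0734, 0.1695]
eef_rot: [0.219, 0.605, 0.719, 0.262]
contact_force: [-0.5, 0.1, -2.8]
opening: 0.16
```

```bash
python3 - <<'E'
from h import *
s=rel(LEG-.0128*AX-.043*UX,MT);F=s["contact_force"];print(F@AX,F@UX,F@NX,s["torque"])
im=bot.read_camera("wrist");sc=bot.read_camera("scene")
a=cv2.resize(sc[200:280,225:355,::-1],(390,240),interpolation=cv2.INTER_CUBIC)
b=cv2.resize(im[180:420,100:490,::-1],(390,240))
cv2.imwrite("pics/w9.png",np.hstack([a,b]))
E
```

```text
t 17.35 at [ 0.5686 -0.0734  0.1695] F [-0.5  0.1 -2.8] open 0.16
row [-0.059  0.341  0.002] [-0.0003  0.0001 -0.0008]
-0.15512003650010045 -2.175251167784117 -1.8526931111874436 [-0.15414477  0.92553679  0.00148906]
```

View pics/w9.png

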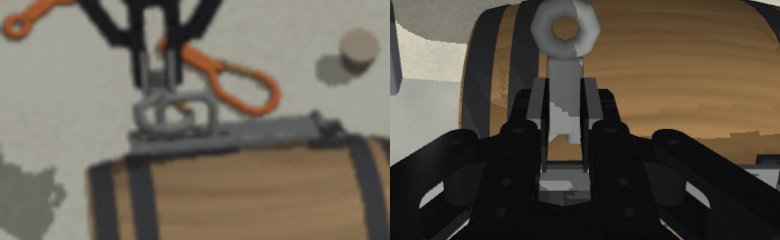

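The view shows the loop around the staple's left (outer) leg, with no side force. I'll check capture by easing down-slope onto the seat.

>>> servo_tool(
  series=[
    [0, -0.03, 0, 0, 0, 0],
    [0, -0.06, 0, 0, 0, 0],
    [0, -0.06, 0, 0, 0, 0],
  ],
)

```text
time_s: 17.75
eef_pos: [0.5667, -0.0744, 0.1682]
eef_rot: [0.221, 0.604, 0.719, 0.263]
contact_force: [3.3, 0.6, -2.0]
opening: 0.159
```

>>> servo_tool(
  series=[
    [0, -0.03, 0, 0, 0, 0],
    [0, -0.03, 0, 0, 0, 0],
  ],
)

```text
time_s: 17.95
eef_pos: [0.5664, -0.0747, 0.1683]
eef_rot: [0.222, 0.604, 0.719, 0.264]
contact_force: [5.7, 1.3, 0.9]
opening: 0.16
```

```bash
python3 - <<'E'
from h import *
s=rel(LEG-.0128*AX-.043*UX,MT);F=s["contact_force"];print(F@AX,F@UX,F@NX,s["torque"])
E
```

```text
t 17.95 at [ 0.5664 -0.0747  0.1683] F [5.7 1.3 0.9] open 0.16
row [-0.049  0.373  0.012] [ 0.0021  0.0004 -0.    ]
-0.27424226239302074 5.1026140287880795 -3.0741992033306214 [ 0.08659478 -0.39166863  0.07765622]
```

Seated: about 7 N reaction at the round end, with the leg at hook x≈74. Easing off, then releasing and withdrawing.

>>> servo_tool(
  series=[
    [0, 0.03, 0, 0, 0, 0],
    [0, 0.03, 0, 0, 0, 0],
  ],
)

```text
time_s: 18.15
eef_pos: [0.5667, -0.0744, 0.1681]
eef_rot: [0.221, 0.604, 0.719, 0.263]
contact_force: [4.5, 1.5, -1.0]
opening: 0.157
```

>>> servo_tool(
  series=[
    [0, 0, 0, 0, 0, 0],
    [0, 0, 0, 0, 0, 0],
    [0, 0, 0, 0, 0, 0],
    [0, 0, 0, 0, 0, 0],
    [0, 0, 0, 0, 0, 0],
  ],
  hand=0.3,
)

```text
time_s: 18.65
eef_pos: [0.5652, -0.0742, 0.1666]
eef_rot: [0.219, 0.605, 0.719, 0.262]
contact_force: [0.0, 0.7, -2.2]
opening: 0.7
```

>>> servo_tool(
  series=[
    [0, 0, -0.2, 0, 0, 0],
    [0, 0, -0.5, 0, 0, 0],
    [0, 0, -1, 0, 0, 0],
    [0, 0, -1, 0, 0, 0],
  ],
)

```text
time_s: 19.05
eef_pos: [0.5152, -0.084, 0.2326]
eef_rot: [0.223, 0.604, 0.718, 0.263]
contact_force: [0.9, -0.4, -1.5]
opening: 0.7
```

>>> servo_tool(
  series=[
    [0, -0.1, -0.5, 0, 0, 0],
    [0, -0.2, -1, 0, 0, 0],
    [0, -0.2, -1, 0, 0, 0],
  ],
)

```text
time_s: 19.35
eef_pos: [0.4518, -0.0951, 0.2824]
eef_rot: [0.222, 0.605, 0.718, 0.262]
contact_force: [2.2, 0.7, -0.1]
opening: 0.703
```

```bash
python3 - <<'E'
from h import *
s=rel(LEG,MT);im=bot.read_camera("wrist");cv2.imwrite("pics/w10r.png",im[:,:,::-1]);sc=bot.read_camera("scene")
a=cv2.resize(sc[200:280,225:355,::-1],(390,240),interpolation=cv2.INTER_CUBIC)
x,y=proj(cam("wrist",s),LEG).astype(int);print(x,y)
y0=min(max(y-130,0),180);x0=min(max(x-150,0),260)
b=im[y0:y0+240,x0:x0+300,::-1]
cv2.imwrite("pics/w10.png",np.hstack([cv2.resize(b,(600,480)),cv2.resize(a,(195,480))[:, :195]*0]) if 0 else cv2.resize(b,(750,600),interpolation=cv2.INTER_CUBIC))
E
```

```text
t 19.35 at [ 0.4518 -0.0951  0.2824] F [ 2.2  0.7 -0.1] open 0.703
row [-0.195  1.101  2.043] [ 0.0013  0.0014 -0.0007]
258 276
```

View pics/w10.png

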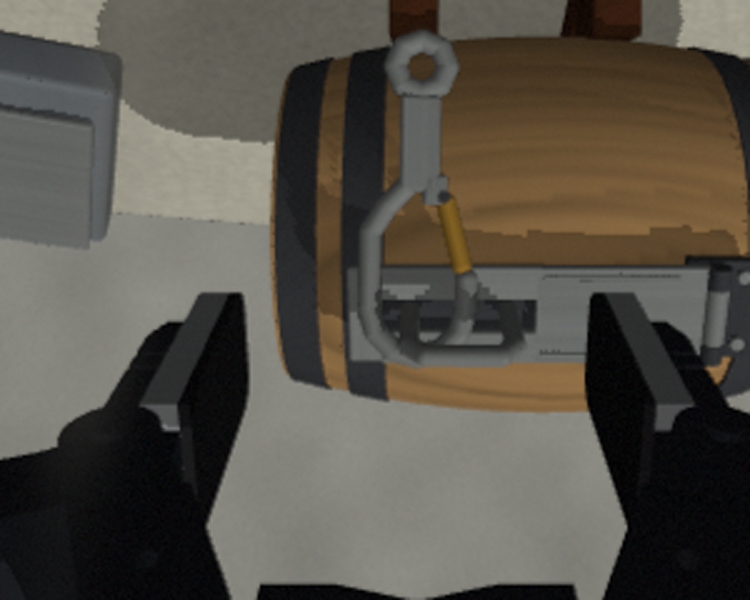

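The hook hangs on the outer (left) leg, its brass gate shut against the nose at (460,270). The strap is flat with the staple through its slot, and the gripper is clear. I'll let it settle, compare bystanders with the first picture, and hand in.

>>> servo_tool(
  series=[
    [0, 0, 0, 0, 0, 0],
    [0, 0, 0, 0, 0, 0],
    [0, 0, 0, 0, 0, 0],
    [0, 0, 0, 0, 0, 0],
    [0, 0, 0, 0, 0, 0],
  ],
)

```text
time_s: 19.95
eef_pos: [0.4523, -0.0939, 0.2787]
eef_rot: [0.219, 0.605, 0.719, 0.262]
contact_force: [-0.6, 0.4, -1.2]
opening: 0.704
```

```bash
python3 - <<'E'
from h import *
im=bot.read_camera("wrist")[:,:,::-1];r=cv2.imread("pics/w10r.png")
print("wrist: pixels changed since release view",int((cv2.absdiff(np.ascontiguousarray(im),r).max(2)>40).sum()))
t=bot.read_camera("top")[:,:,::-1];o=cv2.imread("pics/top0.png");d=np.abs(cv2.GaussianBlur(t.astype(np.float32),(3,3),0)-cv2.GaussianBlur(o.astype(np.float32),(3,3),0)).max(2)>45
for k,(u,v) in dict(bottle_a=(145,131),bottle_b=(130,153),bottle_c=(383,151),beaker=(145,210),bung=(221,227),mallet=(421,180),tube=(380,281),or1=(266,218),or2=(321,245)).items(): print(k,int(d[v-12:v+13,u-12:u+13].sum()))
print(bot.close_job())
E
```

```text
wrist: pixels changed since release view 10759
bottle_a 0
bottle_b 0
bottle_c 0
beaker 0
bung 0
mallet 0
tube 211
or1 188
or2 273
the job is handed in; nothing more can be done
None
```

The job is done and handed in at about 20 s. The strap is down over the bung with the staple through its slot. The steel hook hangs on the staple's outer leg with its gate shut behind the leg.

- **Strap:** I pressed it down until it met a hard stop. The final push reached about 53 N at the fingertips, more than was needed. That is above the 40 N figure, but I judged the limit did not apply because only the fingertips were pressing.
- **Hook:** The cask slid along its cradle to the bearer at about 3 N, as expected. The gate then opened with 4–13 N, the leg slid in, and the side force dropped to zero. A 7 N pull showed the leg seated at the round end before I let go.
- **Last picture:** It shows the gate closed against the nose, the strap flat, and the gripper clear of everything.
- **Bystanders:** The top camera showed no change at the bottles, beaker, spare bung or mallet. It did show changed pixels at the sampling tube and the two orange hooks. I put that down to the arm and its shadow, since the arm never went near them, but I did not check it in a separate picture.
- **Inconclusive check:** Comparing wrist pictures before and after settling also showed many changed pixels. The arm itself was still settling by about 4 mm, so this does not confirm the hook stayed still.

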